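# Set and lock the last leg of the upturned tray riser

## Task

The tray riser lies upside down on the counter; three of its telescopic legs are set to their ring mark and locked, but the fourth has sprung out to full length with its cam lever open. Take that leg from above, push it in until its dark ring sits on the rim of the locking collar as on the other three, and without letting go slide the cam lever round to its closed stop. Finish still gripping the leg, and leave the other things where they are.

Things in the scene. Friction and masses are not known exactly. Their poses are not given: they have to be found in the camera images.
- leg: Leg to set: upright round aluminium tube, 22 mm diameter, with a 22 mm long black rubber cap (23 mm diameter) on its upper end. It stands out 72 mm above its collar, the other three legs 42 mm. Origin on its axis 14 mm below the cap's top; z along the leg, up. Grip it from above any way round; it turns freely on its axis while the lever is open, so the gripping hand can turn about it.
- leg_slide (a joint): How far the leg is pushed in (m): 0 sprung out to full length (the start); 0.030 right: the lower edge of the 3 mm wide dark ring is level with the collar's rim, the cap's top 42 mm above the rim; 0.050 fully in. A spring pushes it out with about 4 N (5 N is needed to push it in), so it springs out if let go before it is locked.
- collar (a point): Point on the leg's axis at the rim (top) of its locking collar, about 100 mm above the counter. The collar is 39 mm in diameter; its upper 14 mm is the cam ring with the lever. The riser cannot move: white deck 260 x 220 x 20 mm lying flat, its four upright legs on a 180 x 140 mm rectangle, this leg at one corner.
- lever (a joint): Cam lever angle (rad): 0 open stop, 1.05 closed stop; starts between 0 and 0.2. Grows as the lever swings clockwise seen from above, round an axis 3 mm from the leg's axis. Needs about 0.15 Nm (7 N at 20 mm radius), a little more near the end as it clamps the leg; stays where it is left.
- lever_tab (a point): Centre of the lever's upright black blade, about 29 mm from the leg's axis, 8 mm above the rim. The blade is 7 mm thick, 33 mm high (top 24 mm above the rim), from about 15 to 43 mm from the leg's axis, so close beside the leg that a finger gripping the leg with its tip under 20 mm above the rim meets the blade's flank when the hand turns about the leg.
- jar_a: Bystander: white jar with black lid, 64 mm diameter, 110 mm high; origin under its base.
- jar_b: Bystander: wider white jar with black lid, 72 mm diameter, 95 mm high; origin under its base.
- jar_honey: Bystander: amber glass jar, 68 mm diameter, 85 mm high; origin under its base.
- tongs: Bystander: steel tongs, 190 mm long, 20 mm high, lying on the counter; origin at the middle.
- scoop: Bystander: aluminium scoop, 160 mm long, 30 mm high; origin under its pan.
- spare_foot: Bystander: spare rubber foot, 25 mm diameter, 24 mm high, standing on the riser's deck between the legs; origin under it.
- hex_key: Bystander: hex key, 70 mm long, 5 mm thick, lying on the riser's deck between the legs; origin under the middle of its long arm.

How it is judged:
On the way, in this order (a step that is already met when the one before it is completed fails the run):
1. the leg is held in the fingers at its ring mark, with the lever still open (value of joint leg_slide between 0.026 and 0.034 m and value of joint lever below 0.4 rad and contact force between the fingers and leg above 3 N), for 0.2 s.
2. the lever is at its closed stop, with the leg still held at the mark (value of joint leg_slide between 0.026 and 0.034 m and value of joint lever above 0.97 rad and contact force between the fingers and leg above 3 N), for 0.2 s.
At the end, for the whole second after the job is handed in: The leg is pushed in 30 mm, give or take 4 mm, so that its ring sits on the collar's rim; the lever is within 0.08 rad of its closed stop; and the fingers still grip the leg with more than 3 N (all of step 2); the arm keeps its last pose, push and grip.
It fails at once if the lever is brought past half-way while the leg is more than 6 mm off its mark (value of joint lever above 0.55 rad and (value of joint leg_slide below 0.024 m or value of joint leg_slide above 0.036 m)).
It fails at once if the leg is let go once the lever is past half-way (value of joint lever above 0.55 rad and contact force between the fingers and leg below 0.5 N).
It fails at once if a bystander is moved by more than 30 mm (distance of any of jar_a, jar_b, jar_honey, tongs, scoop, spare_foot, hex_key from where it was at the start of the episode above 0.03 m).
It also fails if it takes over 32 s, if anything falls off the work surface, if the arm or the gripper's body presses on something with over 40 N, if the wrist force passes 120 N, or if a joint passes its speed limit or range.

## Robot

A 7-joint arm with a two-finger parallel gripper is mounted at the origin on the work surface. World frame = base frame: x ahead of the robot, y to its left, z up, the work surface at z = 0. Lengths are in m, angles in rad, forces in N, time in s.
With the tool pointing down it reaches from about 0.4 to 0.9 m from the base axis. Payload 5.6 kg.
Tool frame: the origin (TCP) lies between the finger pads; the fingertips stand 22 mm ahead of it and the grasp point (between the pads) lies 3 mm ahead of it; z points along the fingers, y is the direction in which the jaws open and shut (so a half turn about z gives the same grasp; the last joint's range is limited). The gripper opens to 92 mm and grips with 3 to 60 N. Pads are 20 mm wide; open, the fingers measure 128 mm over their backs; the gripper's body (75 mm by 189 mm) begins 69 mm behind the grasp point.
Start: joints at [1.168, 0.468, -0.012, 1.603, 0.006, 1.071, -0.056], TCP at [0.229, -0.608, 0.237] pointing down, gripper open.
Joint ranges: [-2.53, 2.53], [-0.31, 2.02], [-1.57, 1.55], [0.28, 2.44], [-1.29, 4.43], [0.15, 1.84], [-2.92, 2.92]. Speed limits (rad/s): [2.57, 2.57, 3.14, 3.14, 3.14, 3.14, 3.14].

## Interface

Orientations are given as a 3x3 rotation matrix whose columns are the frame's x, y, z axes.
In Python, from cell import r, capture, camera_params, workorder gives the robot as it stands.
- The arm moves only by the shell command python3 -m handwheel 'ROWS'. ROWS is JSON, a list of rows, each a list of 3 entries, a list of its own where there are three numbers: the turn, a rotation vector about the tool's x, y, z in degrees, then the shift along the tool's x, y, z in cm, then the opening, from -1 (shut) to 1 (fully open). A call has 1 to 20 rows; each row shifts and turns the commanded pose from where the row before left it, along the tool's axes as they then stand; what a row does not reach is not made up. A row lasts 1/10 s, in which the tool goes at most 50 mm and 8.59 degrees, less where a joint would pass 70% of its speed; a pose out of reach is approached as far as the arm can. A call with a gripper value outside its range is refused whole. The fingers move at their own pace and stop on an object; the grip force is fixed at half the most. Time passes only in rows, so rows that do not move let the fingers close. It gives the time, the measured TCP pose, the force and the opening at its end, in the units of the state.
- r.state(): the state, without advancing time (a new reading comes with each control period).
- capture(name): name is "scene" or "top" or "wrist"; returns (picture, depth): 420x560x3 uint8, red, green, blue; 420x560 float32, m along the optical axis (not along the pixel's ray), 0 where there is no reading.
- camera_params(name): a dict with "K" (3x3 intrinsics, pixels), "dist" ([k1, k2, p1, p2, k3] as OpenCV has them; the pictures are not rectified), "origin" and "orientation" of the camera in the world. Camera axes: x right, y down, z forward; pixel columns grow to the right and rows downward; lengths in m; the calibration is good to about 2 mm. A picture is of the moment at which its call begins: read the wrist's pose just before it. camera_params takes no time and is no camera call; for the wrist camera it gives the pose at the moment of the call.
- workorder.job_done(): hands the job in, once; it reports no verdict.
The state is a dict: "time": time; "joint_positions": joint angles; "dq": joint speeds; "joint_efforts": joint torques, N m; "position": TCP position; "orientation": TCP orientation; "wrist_force": force on the tool from outside, world axes, zero at the start; "moment": the same for the moment, N m; "finger_gap": opening from 0.0 (shut) to 1.0 (fully open).
Only numpy, scipy, OpenCV 4.12 (cv2) and the standard library are available. Lean on these libraries where they do the work, as an engineer would, in place of code of your own. Each camera call takes 0.05 s, during which the arm holds its last target.

## Working session

There is one attempt and no reset: what is moved stays moved. The work goes in short steps, Python scripts to look and compute and a shell command to move; the robot and the scene stay as the last step left them, time stands still between calls to the robot, and variables do not carry over. Pictures are saved under pics/ and viewed, and the job is handed in when it is done.

```bash
ls; mkdir -p pics; python3 - <<'E'
from cell import r,capture,camera_params
import cv2,numpy as np
s=r.state();print(s['time'],s['position'],s['orientation'],s['finger_gap'],s['wrist_force'])
for n in ['scene','top']:
    im,d=capture(n);cv2.imwrite(f'pics/{n}0.png',im[:,:,::-1]);np.savez(f'{n}0.npz',im=im,d=d)
    p=camera_params(n);print(n,p)
E
```

```text
pics
0.0 [ 0.22861182 -0.60790225  0.23563351] [[ 9.35991107e-01  3.52022947e-01 -7.01679490e-04]
 [ 3.52023634e-01 -9.35989744e-01  1.59999174e-03]
 [-9.35309993e-05 -1.74458580e-03 -9.99998474e-01]] 1.001423935827568 [ 0.36257866  0.31921334 -1.09881873]
scene {'K': array([[530.34900958,   0.        , 270.22373717],
       [  0.        , 530.34900958, 209.04002098],
       [  0.        ,   0.        ,   1.        ]]), 'dist': array([-0.04431105,  0.        ,  0.        ,  0.        ,  0.        ]), 'origin': array([1.41284713, 0.22481561, 1.05824553]), 'orientation': array([[-0.22794449,  0.71954472, -0.65597005],
       [ 0.97362563,  0.16171803, -0.16093606],
       [-0.00971851, -0.67535374, -0.73742992]])}
top {'K': array([[514.67501601,   0.        , 280.82838511],
       [  0.        , 514.67501601, 214.17950392],
       [  0.        ,   0.        ,   1.        ]]), 'dist': array([-0.19251209,  0.        ,  0.        ,  0.        ,  0.        ]), 'origin': array([0.45601779, 0.00526856, 1.54113158]), 'orientation': array([[ 0.00521294, -0.99602864,  0.08888067],
       [-0.9998559 , -0.00375564,  0.01655545],
       [-0.0161559 , -0.08895416, -0.99590469]])}
```

View pics/scene0.png

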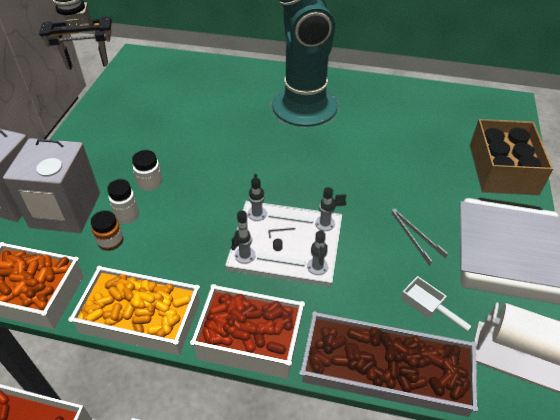

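View pics/top0.png

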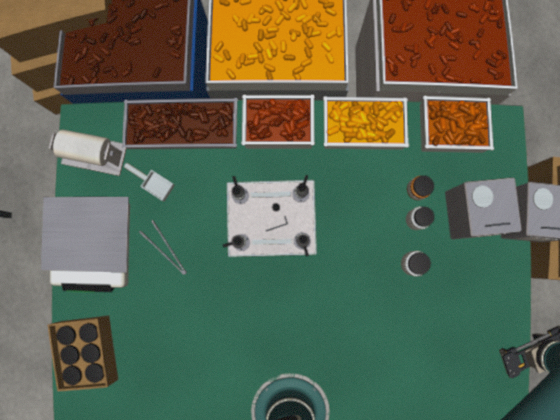

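The scene view has the riser at about (285,240), with legs at (257,198), (327,208), (243,237) and (319,252). In the top view they are at (238,193), (301,189), (241,242) and (302,241). I'll enlarge both to see which leg is tall.

```bash
cat > h.py <<'E'
import cv2,numpy as np
def ray(p,u,v):
    q=cv2.undistortPoints(np.array([[[u,v]]],float),p['K'],p['dist'])[0,0]
    d=p['orientation']@np.array([q[0],q[1],1.]);return np.array(p['origin']),d
def plane(p,u,v,z):
    o,d=ray(p,u,v);return o+d*(z-o[2])/d[2]
def tri(rays):
    A=np.zeros((3,3));b=np.zeros(3);R=[]
    for o,d in rays:
        d=d/np.linalg.norm(d);P=np.eye(3)-np.outer(d,d);A+=P;b+=P@o;R.append((o,P))
    x=np.linalg.solve(A,b);return x,[np.linalg.norm(P@(x-o)) for o,P in R]
def proj(p,X):
    R=np.array(p['orientation']).T;rv=cv2.Rodrigues(R)[0]
    return cv2.projectPoints(np.array(X,float).reshape(-1,1,3),rv,-R@np.array(p['origin']),p['K'],p['dist'])[0].reshape(-1,2)
E
python3 - <<'E'
import cv2,numpy as np
a=np.load('scene0.npz')['im'][165:285,220:360,::-1];b=np.load('top0.npz')['im'][170:265,215:330,::-1]
cv2.imwrite('pics/sc1.png',cv2.resize(a,(700,600),interpolation=cv2.INTER_CUBIC))
cv2.imwrite('pics/tc1.png',cv2.resize(b,None,fx=6,fy=6,interpolation=cv2.INTER_CUBIC))
E
```

```text
(no output)
```

View pics/sc1.png

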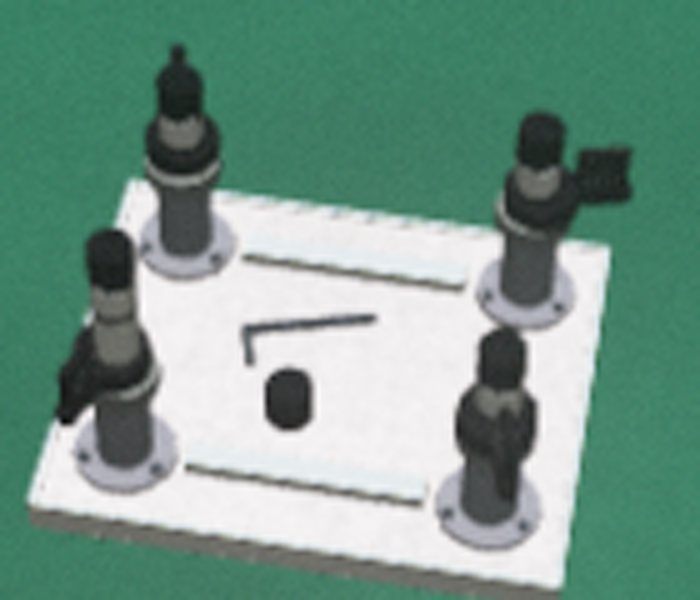

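View pics/tc1.png

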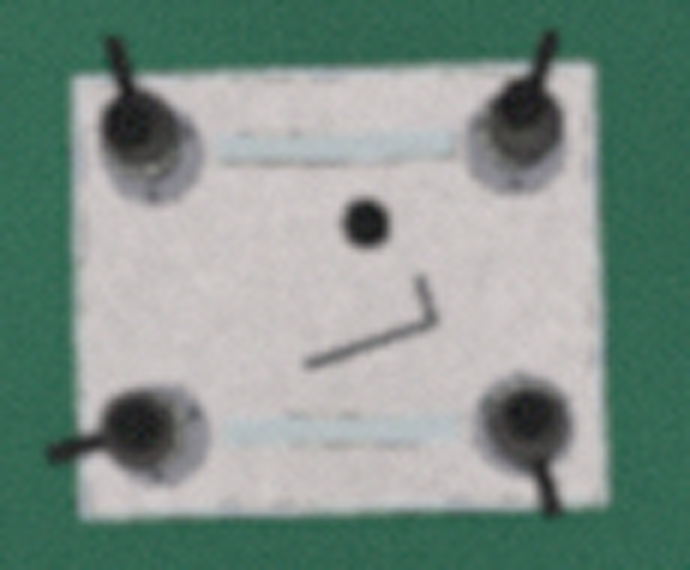

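The tall leg is at the lower left of the scene view: cap top near crop (110,242), with the ring visible above the collar. In the top view it is at the upper right, with its lever pointing up. I'll triangulate it next.

```bash
python3 - <<'E'
from cell import camera_params
from h import *
S=camera_params('scene');T=camera_params('top')
sc=lambda a,b:(220+a/5-.4,165+b/5-.4); tc=lambda a,b:(215+a/6-.42,170+b/6-.42)
x,e=tri([ray(S,*sc(110,243)),ray(T,*tc(522,100))]);print('cap',x,e)
# blade outer top
for n,c in dict(tip=(551,34),root=(538,85)).items(): print(n,plane(T,*tc(*c),.122))
for n,c in dict(tl=(128,125),tr=(522,100),bl=(140,418),br=(525,410)).items(): print(n,plane(T,*tc(*c),.17 if n=='tr' else .14))
d=np.load('top0.npz')['d'];print(d[185:191,299:306])
E
```

```text
cap [ 0.65337407 -0.02750658  0.17482488] [np.float64(0.00028411155492920353), np.float64(0.0002841115549291771)]
tip [ 0.69198034 -0.04195485  0.122     ]
root [ 0.66798649 -0.03590891  0.122     ]
tl [0.64630869 0.15261445 0.14      ]
tr [ 0.65399665 -0.02734653  0.17      ]
bl [0.51190936 0.14538723 0.14      ]
br [ 0.51640916 -0.02964328  0.14      ]
[[1.3763779 1.3792715 1.3791286 1.3783838 1.3868049 1.3790406 1.3807532]
 [1.3784947 1.3818947 1.3802888 1.3766226 1.381394  1.3826615 1.3786024]
 [1.3803886 1.3792851 1.3785444 1.3793325 1.3814205 1.3834374 1.3830904]
 [1.3818257 1.3853923 1.3827711 1.3817956 1.3814197 1.3782331 1.3785896]
 [1.3817744 1.3787713 1.3832633 1.3797227 1.3857222 1.3787282 1.4138733]
 [1.3835648 1.3825608 1.3814647 1.382258  1.384857  1.3860363 1.4529507]]
```

Cap top measured at (0.653, -0.027, 0.173), against about 0.172 expected. Leg spacing of 180 and 138 mm agrees with the text. The blade points at about -21° azimuth, so closing swings it clockwise to about -81°. I'll move above the leg now.

```bash
python3 -m handwheel '[[[0,0,0],[0,0,-2],1],[[0,0,0],[4,-2.6,-0.4],1],[[0,0,0],[4,-2.6,-0.4],1],[[0,0,0],[4,-2.6,-0.4],1],[[0,0,0],[4,-2.6,-0.4],1],[[0,0,0],[4,-2.6,-0.4],1],[[0,0,0],[4,-2.6,-0.4],1],[[0,0,0],[4,-2.6,-0.4],1],[[0,0,0],[4,-2.6,-0.4],1],[[0,0,0],[4,-2.6,-0.4],1],[[0,0,0],[4,-2.6,-0.4],1],[[0,0,0],[4,-2.6,-0.4],1],[[0,0,0],[4,-2.6,-0.4],1],[[0,0,0],[4,-2.6,0],1],[[0,0,0],[3,-2,0],1],[[0,0,0],[0,0,0],1]]'
python3 - <<'E'
from cell import r
print(r.state())
E
```

```text
time: 1.7
position: [0.6194, -0.073, 0.3038]
orientation: [[0.933, 0.36, -0.0], [0.36, -0.933, 0.004], [0.001, -0.003, -1.0]]
wrist_force: [-0.5, -0.4, -0.1]
finger_gap: 0.999
{'time': 1.7, 'joint_positions': array([ 0.29642465,  0.39032967, -0.30812606,  1.58001927,  0.12062442,
        1.19055818, -1.23698852]), 'dq': array([ 0.05587113, -0.02932201,  0.06181348,  0.04119521,  0.02189322,
        0.01256192,  0.04301219]), 'joint_efforts': array([  0.24400539, -47.11674213,  -2.65788473, -26.48223102,
         0.04936141,  -0.16585417,  -0.34191686]), 'position': array([ 0.61939357, -0.0729871 ,  0.3037588 ]), 'orientation': array([[ 9.32834955e-01,  3.60303957e-01, -7.20648170e-05],
       [ 3.60301765e-01, -9.32828543e-01,  3.68071343e-03],
       [ 1.25895150e-03, -3.45946323e-03, -9.99993224e-01]]), 'wrist_force': array([-0.48606404, -0.41287344, -0.07739321]), 'moment': array([ 0.06213642, -0.03535155,  0.01722001]), 'finger_gap': 0.9994291845951541}
```

```bash
cat > cap.py <<'E'
import sys,cv2,numpy as np,pickle
from cell import r,capture,camera_params
n=sys.argv[1];s=r.state();p=camera_params('wrist');im,d=capture('wrist')
pickle.dump((p,s,im,d),open(n+'.pkl','wb'));cv2.imwrite(f'pics/{n}.png',im[:,:,::-1]);print(s['position'],s['time'],p['origin'])
E
python3 cap.py w1
python3 -m handwheel '[[[0,0,0],[4.8,-3.0,0],1],[[0,0,-8.5],[0,0,0],1],[[0,0,-8.5],[0,0,0],1],[[0,0,-8.5],[0,0,0],1],[[0,0,-8.5],[0,0,0],1],[[0,0,-8.5],[0,0,0],1],[[0,0,-8.5],[0,0,0],1],[[0,0,-8.5],[0,0,0],1],[[0,0,-8.5],[0,0,0],1],[[0,0,-8.5],[0,0,0],1],[[0,0,-8.5],[0,0,0],1],[[0,0,-8.5],[0,0,0],1],[[0,0,-8.5],[0,0,0],1],[[0,0,-8.5],[0,0,0],1],[[0,0,-8.5],[0,0,0],1],[[0,0,-8.5],[0,0,0],1],[[0,0,0],[0,0,0],1],[[0,0,0],[0,0,0],1]]'
python3 cap.py w2
```

```text
[ 0.61939357 -0.0729871   0.3037588 ] 1.7 [ 0.68696751 -0.04771483  0.45127899]
time: 3.55
position: [0.6475, -0.0415, 0.3042]
orientation: [[-0.846, 0.533, -0.001], [0.533, 0.846, -0.001], [0.0, -0.001, -1.0]]
wrist_force: [0.1, 0.1, -0.6]
finger_gap: 0.999
[ 0.64751594 -0.04152494  0.30416903] 3.55 [ 0.58799595 -0.003255    0.45165063]
```

View pics/w1.png

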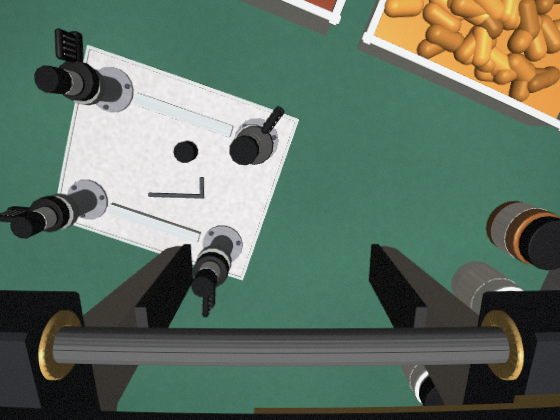

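View pics/w2.png

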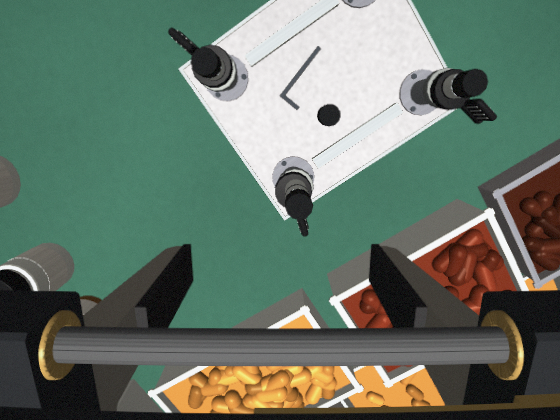

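In w1 the target leg's cap is near (244,150), with the blade tip near (280,110). In w2 the cap is near (299,204), with the blade behind it at (304,230). I'll zoom in to refine these.

```bash
python3 - <<'E'
import pickle,cv2,numpy as np
a=pickle.load(open('w1.pkl','rb'))[2][95:175,220:300,::-1];b=pickle.load(open('w2.pkl','rb'))[2][165:245,260:340,::-1]
f=lambda x:cv2.convertScaleAbs(cv2.resize(x,(400,400),interpolation=cv2.INTER_CUBIC),alpha=2,beta=0)
cv2.imwrite('pics/wz.png',np.hstack([f(a),f(b)]))
E
```

```text
(no output)
```

View pics/wz.png

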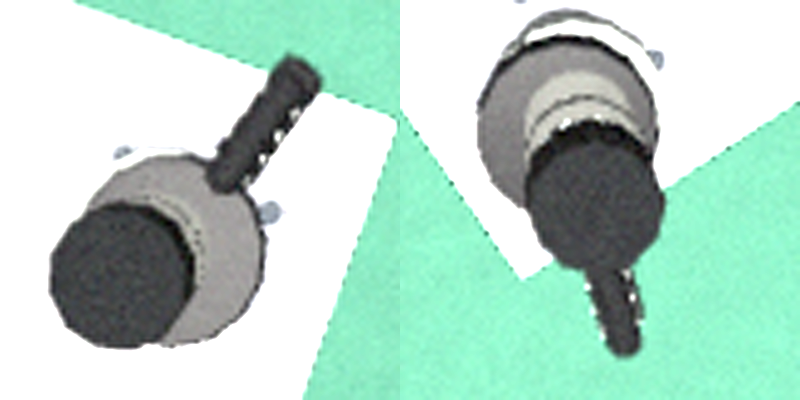

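```bash
python3 - <<'E'
import pickle
from h import *
P1=pickle.load(open('w1.pkl','rb'))[0];P2=pickle.load(open('w2.pkl','rb'))[0]
A=lambda a,b:(220+a/5-.4,95+b/5-.4);B=lambda a,b:(260+a/5-.4,165+b/5-.4)
c,e=tri([ray(P1,*A(121,277)),ray(P2,*B(195,203))]);print(c,e)
t,e2=tri([ray(P1,*A(292,68)),ray(P2,*B(226,345))]);print('tip',t,e2)
print(plane(P1,*A(292,68),.124),plane(P1,*A(220,178),.124),plane(P2,*B(226,345),.124))
print('collar',plane(P1,*A(178,250),.1),plane(P2,*B(167,125),.1))
d=plane(P1,*A(292,68),.124)-c;print(np.degrees(np.arctan2(d[1],d[0])),np.hypot(*d[:2]))
d=plane(P1,*A(292,68),.124)-plane(P1,*A(220,178),.124);print(np.degrees(np.arctan2(d[1],d[0])))
from cell import r
s=r.state();R=s['orientation'];print(R.T@(c-s['position'])*100, c-s['position'],np.degrees(np.arctan2(R[1,1],R[0,1])),s['joint_positions'])
E
```

```text
[ 0.65432095 -0.02756015  0.16572212] [np.float64(0.00012494306699303493), np.float64(0.00012494306699310028)]
tip [ 0.69509638 -0.04115431  0.1135448 ] [np.float64(0.0007853376066038275), np.float64(0.0007853376066039575)]
[ 0.6951671  -0.04066765  0.124     ] [ 0.67258842 -0.03543991  0.124     ] [ 0.69145549 -0.04066903  0.124     ]
collar [ 0.65567703 -0.03170236  0.1       ] [ 0.65282099 -0.02934397  0.1       ]
-17.79139747057427 0.04289772047603614
-13.036222396128416
[ 0.15779544  1.52078894 13.85933368] [ 0.00668086  0.01361638 -0.13860679] 57.854852309700064 [ 0.52934756  0.53081564 -0.75844871  1.49268212  0.37408625  1.26779953
  0.73716685]
```

```bash
python3 - <<'E'
from cell import camera_params
from h import *
for n,(u,v) in dict(top=(302,187),scene=(242,213)).items():
    p=camera_params(n);o,d=ray(p,u,v);D=np.load(n+'0.npz')['d'][v-1:v+2,u-1:u+2];print(n,o+d*np.median(D),D.std())
E
python3 -m handwheel '[[[0,0,0],[0.1,1.5,0],1],[[0,0,0],[0,0,2.4],1],[[0,0,0],[0,0,3],1],[[0,0,0],[0,0,3],1],[[0,0,0],[0,0,3],1],[[0,0,0],[0,0,2],1],[[0,0,0],[0,0,1],1],[[0,0,0],[0,0,0],1],[[0,0,0],[0,0,0],1]]'
python3 cap.py w3
```

```text
top [ 0.65181675 -0.02845345  0.17097077] 0.0018105631
scene [ 0.65125986 -0.02752861  0.17320934] 0.0026249522
time: 4.5
position: [0.6558, -0.0259, 0.1615]
orientation: [[-0.849, 0.528, 0.001], [0.528, 0.849, 0.0], [-0.001, 0.001, -1.0]]
wrist_force: [-0.0, -0.2, 0.2]
finger_gap: 0.999
[ 0.65579135 -0.02594663  0.16153017] 4.5 [0.59572392 0.01182415 0.30889901]
```

View pics/w3.png

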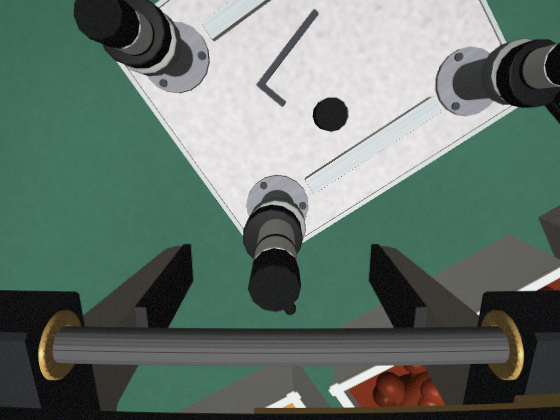

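Cap at (274,283), about 2 mm towards tool -y from the middle of the jaws. I'll shift by that and grip.

```bash
python3 -m handwheel '[[[0,0,0],[0,-0.2,0],1],[[0,0,0],[0,0,0],-1],[[0,0,0],[0,0,0],-1],[[0,0,0],[0,0,0],-1],[[0,0,0],[0,0,0],-1],[[0,0,0],[0,0,0],-1],[[0,0,0],[0,0,0],-1],[[0,0,0],[0,0,0],-1],[[0,0,0],[0,0,0],-1],[[0,0,0],[0,0,0],-1],[[0,0,0],[0,0,0],-1]]'
python3 cap.py w4
```

```text
time: 5.65
position: [0.6541, -0.0282, 0.1606]
orientation: [[-0.849, 0.528, 0.0], [0.528, 0.849, 0.0], [-0.0, 0.0, -1.0]]
wrist_force: [0.7, -0.1, -0.4]
finger_gap: 0.242
[ 0.65407535 -0.0282279   0.16056251] 5.65 [0.5941671  0.00957185 0.30798897]
```

View pics/w4.png

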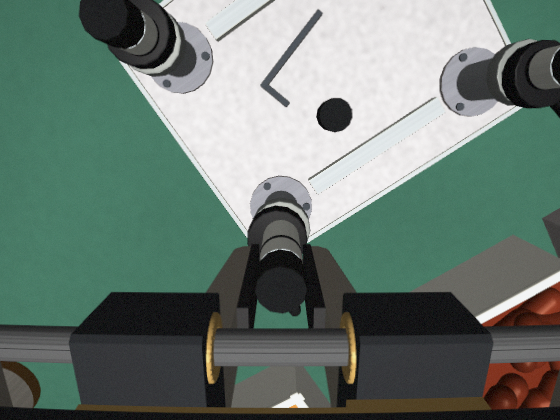

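Gripped: the gap is 22 mm, and the cap is centred between the fingers at (282,285). Next I'll push down 30 mm.

```bash
python3 -m handwheel '[[[0,0,0],[0,0,0.5],-1],[[0,0,0],[0,0,0.5],-1],[[0,0,0],[0,0,0.5],-1],[[0,0,0],[0,0,0.5],-1],[[0,0,0],[0,0,0.5],-1],[[0,0,0],[0,0,0.5],-1],[[0,0,0],[0,0,0],-1],[[0,0,0],[0,0,0],-1],[[0,0,0],[0,0,0],-1]]'
python3 cap.py w5
python3 - <<'E'
from cell import capture
import numpy as np,cv2
im,d=capture('scene');np.savez('scene5.npz',im=im,d=d)
cv2.imwrite('pics/s5.png',cv2.resize(im[165:285,220:360,::-1],(700,600),interpolation=cv2.INTER_CUBIC))
w=cv2.imread('pics/w5.png')[160:330,190:370]
cv2.imwrite('pics/w5z.png',cv2.convertScaleAbs(cv2.resize(w,None,fx=3.5,fy=3.5,interpolation=cv2.INTER_CUBIC),alpha=1.8))
E
```

```text
time: 6.6
position: [0.6541, -0.0283, 0.1307]
orientation: [[-0.849, 0.528, 0.0], [0.528, 0.849, 0.0], [-0.0, 0.0, -1.0]]
wrist_force: [-0.4, 0.5, 4.2]
finger_gap: 0.242
[ 0.65412645 -0.0282753   0.13073866] 6.6 [0.59421513 0.00955235 0.27815112]
```

View pics/w5z.png

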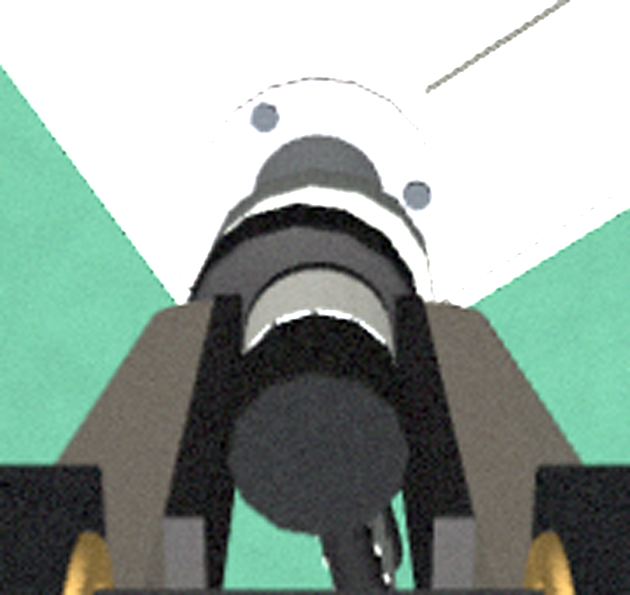

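View pics/s5.png

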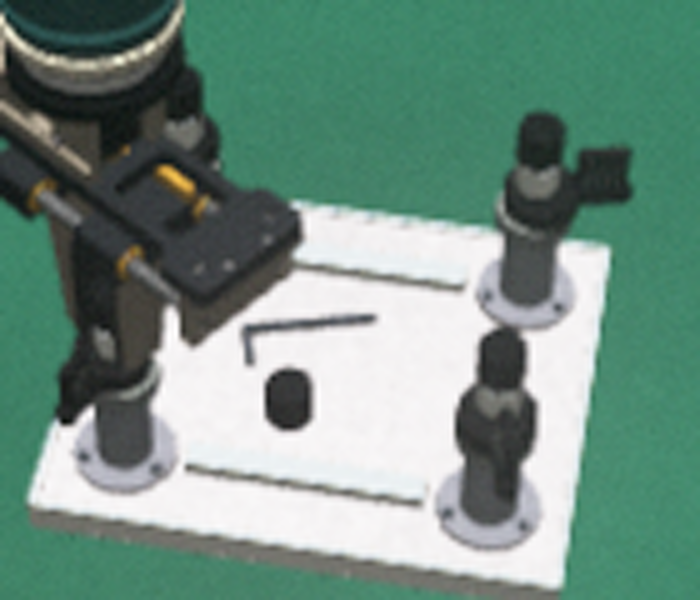

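The spring force reads 4 N and the hand went down 29.9 mm. The ring now shows as a thin dark line at the rim, zoomed (320,268). The cap should sit at the same pixels in w4 and w5 if it didn't slip, so I'll compare the two.

```bash
python3 - <<'E'
import cv2
a=cv2.imread('pics/w4.png',0);b=cv2.imread('pics/w5.png',0)
# cap edge w/ silver: patch containing cap lower rim and cap, w4 rows 245..285
for n,(y0,y1,x0,x1) in dict(capedge=(250,280,262,302),captop=(258,312,254,310)).items():
    r=cv2.matchTemplate(b,a[y0:y1,x0:x1],cv2.TM_CCOEFF_NORMED);_,m,_,l=cv2.minMaxLoc(r);print(n,m,l[0]-x0,l[1]-y0)
f=lambda x:cv2.convertScaleAbs(cv2.resize(x[200:320,240:320],None,fx=5,fy=5,interpolation=cv2.INTER_CUBIC),alpha=2.5)
cv2.imwrite('pics/cmp.png',cv2.hconcat([f(a),f(b)]))
E
```

```text
capedge 0.9658311605453491 0 0
captop 0.8962404131889343 0 0
```

View pics/cmp.png

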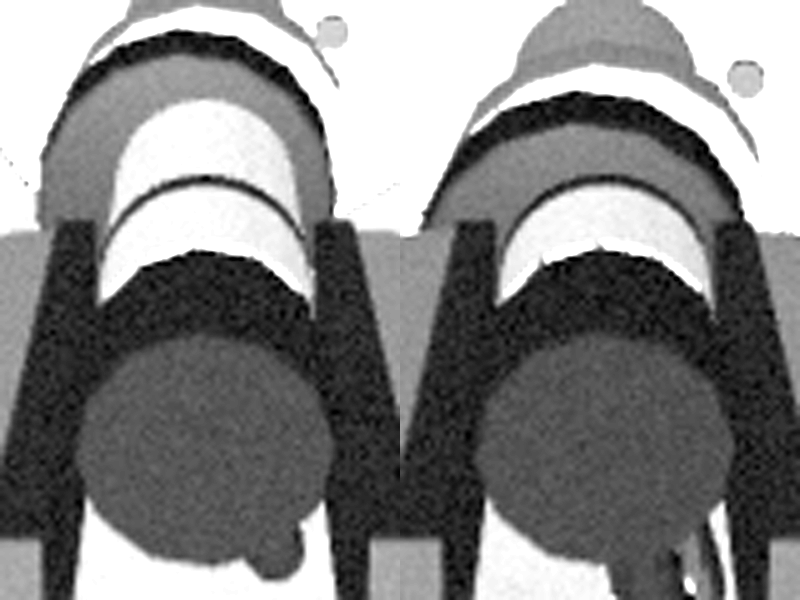

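There was no slip (0 px shift), and the ring sits on the rim. The fingertips are about 9 mm above the rim, low enough to push the blade's flank. I'll turn the hand clockwise (+z).

```bash
python3 -m handwheel '[[[0,0,5],[0,0,0],-1],[[0,0,5],[0,0,0],-1],[[0,0,5],[0,0,0],-1],[[0,0,5],[0,0,0],-1],[[0,0,5],[0,0,0],-1],[[0,0,5],[0,0,0],-1],[[0,0,5],[0,0,0],-1],[[0,0,5],[0,0,0],-1],[[0,0,0],[0,0,0],-1],[[0,0,0],[0,0,0],-1]]'
python3 cap.py w6
```

```text
time: 7.7
position: [0.6537, -0.0282, 0.1308]
orientation: [[-0.313, 0.95, -0.0], [0.95, 0.313, -0.0], [-0.0, -0.001, -1.0]]
wrist_force: [-2.0, 0.9, 6.1]
finger_gap: 0.241
[ 0.65373955 -0.02822855  0.13076061] 7.7 [0.63225544 0.03976074 0.27817434]
```

View pics/w6.png

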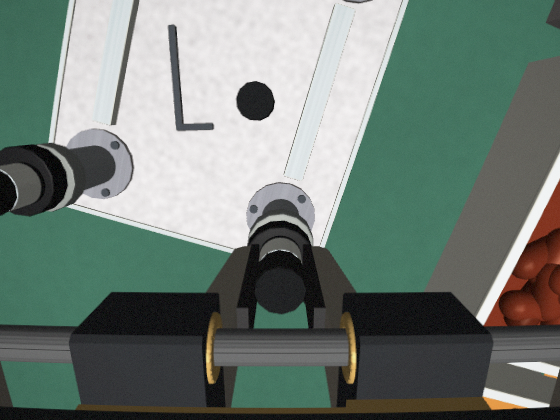

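The cap is unmoved between the fingers at (281,285), and the blade is hidden behind it. I'll keep turning.

```bash
python3 -m handwheel '[[[0,0,5],[0,0,0],-1],[[0,0,5],[0,0,0],-1],[[0,0,5],[0,0,0],-1],[[0,0,5],[0,0,0],-1],[[0,0,5],[0,0,0],-1],[[0,0,5],[0,0,0],-1],[[0,0,0],[0,0,0],-1]]'
python3 cap.py w7
python3 - <<'E'
from cell import r,capture
import cv2
s=r.state();print(s['moment'],s['wrist_force'],s['joint_positions'])
im,d=capture('top');cv2.imwrite('pics/t7.png',cv2.resize(im[170:265,215:330,::-1],None,fx=6,fy=6,interpolation=cv2.INTER_CUBIC))
im,d=capture('scene');cv2.imwrite('pics/s7.png',cv2.resize(im[165:285,220:360,::-1],(700,600),interpolation=cv2.INTER_CUBIC))
E
```

```text
time: 8.45
position: [0.6535, -0.0283, 0.1307]
orientation: [[0.205, 0.979, -0.001], [0.979, -0.205, -0.0], [-0.001, -0.001, -1.0]]
wrist_force: [-2.1, 1.3, 5.2]
finger_gap: 0.242
[ 0.65346527 -0.02827057  0.13072053] 8.45 [0.66916004 0.04185278 0.27808491]
[0.14256024 0.56485316 0.1123665 ] [-2.34419119  1.07985983  5.52777688] [ 0.27055308  0.63077024 -0.39373611  1.65049364  0.2889235   0.91945786
 -0.43680495]
```

View pics/w7.png

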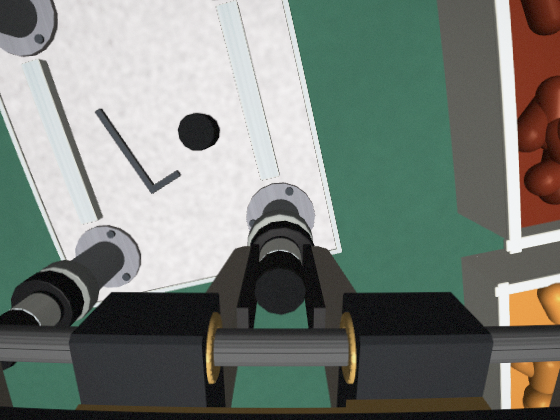

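View pics/s7.png

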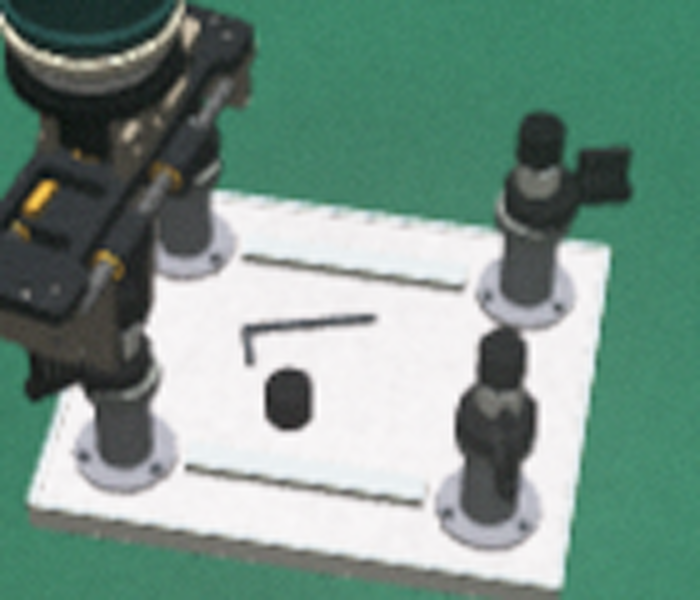

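The lever is moving: in the scene view its lower tip went from (65,410) to (35,385). I'll continue in smaller steps and watch the moment.

```bash
cat > st.py <<'E'
from cell import r
import numpy as np
s=r.state();R=s['orientation'];print('yaz',np.degrees(np.arctan2(R[1,1],R[0,1])),'M',s['moment'].round(3),'F',s['wrist_force'].round(1),s['position'].round(4),s['finger_gap'])
E
python3 -m handwheel '[[[0,0,4],[0,0,0],-1],[[0,0,4],[0,0,0],-1],[[0,0,0],[0,0,0],-1]]' >/dev/null; python3 st.py
python3 -m handwheel '[[[0,0,4],[0,0,0],-1],[[0,0,0],[0,0,0],-1]]'>/dev/null; python3 st.py
python3 -m handwheel '[[[0,0,3],[0,0,0],-1],[[0,0,0],[0,0,0],-1]]'>/dev/null; python3 st.py
```

```text
yaz -19.817896471906852 M [0.165 0.556 0.136] F [-2.1  0.4  4.8] [ 0.6535 -0.0283  0.1307] 0.2417558414171795
yaz -23.814686107888168 M [0.235 0.557 0.119] F [-3.6 -0.3  5.8] [ 0.6535 -0.0283  0.1307] 0.23975374457824425
yaz -26.78880959345734 M [0.217 0.543 0.141] F [-3.1  1.1  7. ] [ 0.6536 -0.0283  0.1307] 0.24068114071917113
```

```bash
python3 -m handwheel '[[[0,0,3],[0,0,0],-1],[[0,0,0],[0,0,0],-1]]' >/dev/null; python3 st.py
python3 cap.py w8
python3 - <<'E'
from cell import r,capture
import cv2
im,d=capture('top');cv2.imwrite('pics/t8.png',cv2.resize(im[170:265,215:330,::-1],None,fx=6,fy=6,interpolation=cv2.INTER_CUBIC))
im,d=capture('scene');cv2.imwrite('pics/s8.png',cv2.resize(im[165:285,220:360,::-1],(700,600),interpolation=cv2.INTER_CUBIC))
E
```

```text
yaz -29.79399297302904 M [0.212 0.58  0.111] F [-1.4  1.   6.1] [ 0.6536 -0.0283  0.1307] 0.23638091063795205
[ 0.65358202 -0.02832478  0.13067858] 9.5 [0.69011455 0.0338254  0.278072  ]
```

View pics/s8.png

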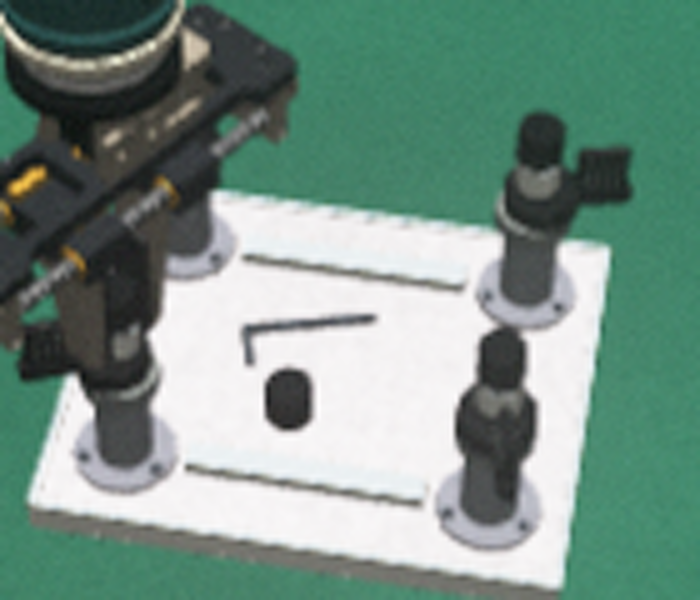

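View pics/w8.png

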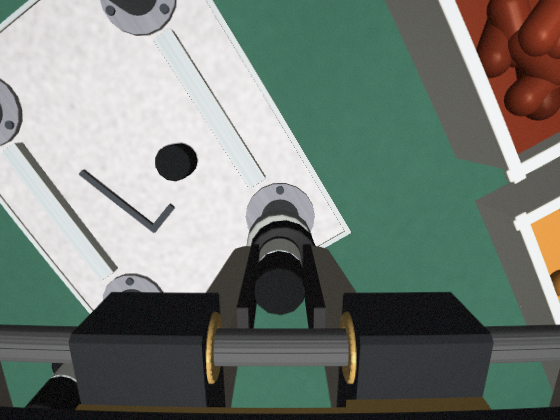

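View pics/t8.png

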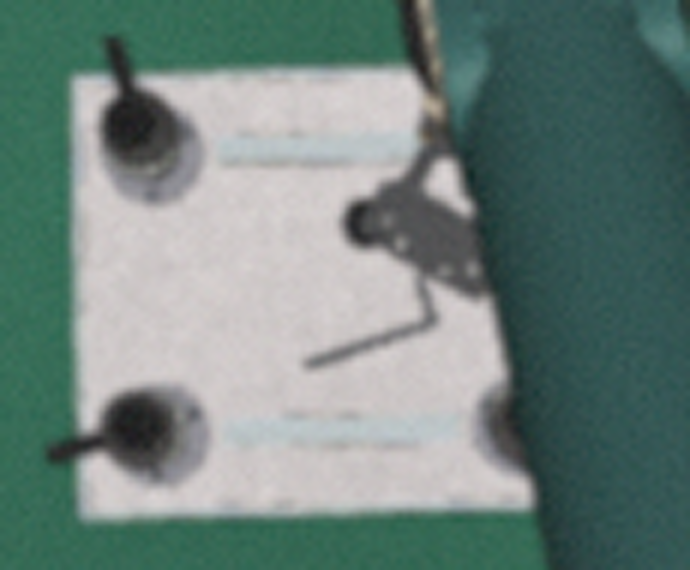

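```bash
python3 - <<'E'
from cell import camera_params
from h import *
S=camera_params('scene')
sc=lambda a,b:(220+a/5-.4,165+b/5-.4)
c=np.array([.6537,-.0283])
for n,q in dict(s0=(66,418),s7=(35,395),s8=(25,378)).items():
    x=plane(S,*sc(*q),.091)[:2]-c;print(n,np.hypot(*x),np.degrees(np.arctan2(x[1],x[0])))
for az in range(-100,-9,10):
    a=np.radians(az);X=[[c[0]+.043*np.cos(a),c[1]+.043*np.sin(a),z] for z in (.091,.124)]
    print(az,((proj(S,X)-[220,165]+.4)*5).round())
E
```

```text
s0 0.04043864687789071 -21.162306299314665
s7 0.042740172842150884 -49.49427302304992
s8 0.04424414941802748 -64.61783016559092
-100 [[ 36. 335.]
 [ 31. 290.]]
-90 [[ 30. 347.]
 [ 25. 301.]]
-80 [[ 27. 359.]
 [ 22. 313.]]
-70 [[ 27. 371.]
 [ 21. 326.]]
-60 [[ 29. 383.]
 [ 24. 338.]]
-50 [[ 34. 395.]
 [ 29. 349.]]
-40 [[ 42. 405.]
 [ 37. 360.]]
-30 [[ 52. 415.]
 [ 47. 370.]]
-20 [[ 64. 422.]
 [ 60. 377.]]
-10 [[ 78. 428.]
 [ 74. 383.]]
```

The blade is at about -65°. The closed stop lies somewhere between -70° and -81°, so I'll turn on gently until the moment rises.

```bash
python3 -m handwheel '[[[0,0,3],[0,0,0],-1],[[0,0,0],[0,0,0],-1]]' >/dev/null; python3 st.py
python3 -m handwheel '[[[0,0,3],[0,0,0],-1],[[0,0,0],[0,0,0],-1]]'>/dev/null; python3 st.py
python3 -m handwheel '[[[0,0,2],[0,0,0],-1],[[0,0,0],[0,0,0],-1]]'>/dev/null; python3 st.py
```

```text
yaz -32.79647104683223 M [0.248 0.491 0.115] F [-2.3  1.5  5.6] [ 0.6536 -0.0283  0.1307] 0.24606138745110676
yaz -35.79587205840315 M [0.226 0.486 0.119] F [-1.8  0.5  5.5] [ 0.6536 -0.0284  0.1307] 0.23900652121134675
yaz -37.756521345170704 M [0.279 0.43  0.23 ] F [-1.7  0.2  5.6] [ 0.6537 -0.0283  0.1307] 0.2435033147946169
```

```bash
python3 -m handwheel '[[[0,0,2],[0,0,0],-1],[[0,0,0],[0,0,0],-1]]' >/dev/null; python3 st.py
python3 -m handwheel '[[[0,0,2],[0,0,0],-1],[[0,0,0],[0,0,0],-1]]'>/dev/null; python3 st.py
python3 - <<'E'
from cell import r,capture
import cv2
im,d=capture('scene');cv2.imwrite('pics/s9.png',cv2.resize(im[165:285,220:360,::-1],(700,600),interpolation=cv2.INTER_CUBIC))
E
```

```text
yaz -39.72959203819197 M [0.373 0.283 0.343] F [-0.7  0.5  5.2] [ 0.654  -0.0281  0.1307] 0.24605283267121092
yaz -41.73749358065796 M [ 0.395 -0.1    0.339] F [-0.8  0.1  3.8] [ 0.6544 -0.028   0.1308] 0.24347034667471806
```

View pics/s9.png

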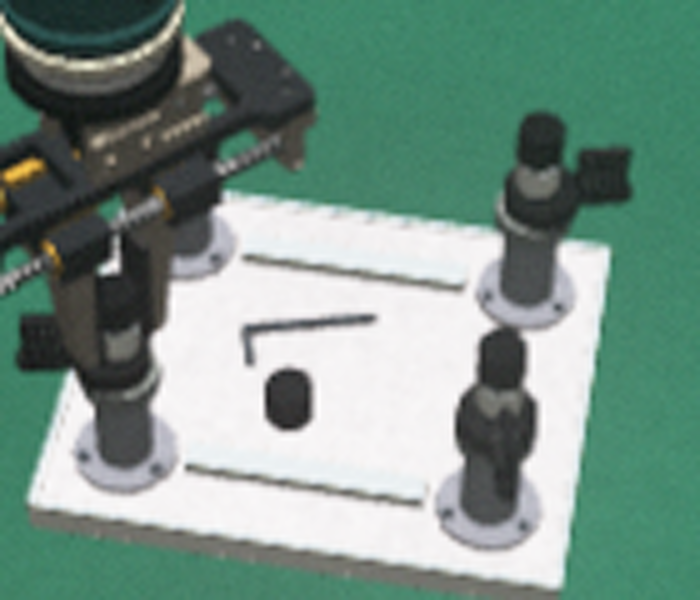

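The hand is being pushed sideways by 0.8 mm and Mz is up to 0.34, which suggests the stop. The blade's lower corner at (23,368) puts it at about -73°. I'll push 3° further and see whether it moves.

```bash
python3 -m handwheel '[[[0,0,1.5],[0,0,0],-1],[[0,0,1.5],[0,0,0],-1],[[0,0,0],[0,0,0],-1],[[0,0,0],[0,0,0],-1]]'>/dev/null; python3 st.py
python3 cap.py w10
python3 - <<'E'
from cell import capture
import cv2
im,d=capture('scene');cv2.imwrite('pics/s10.png',cv2.resize(im[165:285,220:360,::-1],(700,600),interpolation=cv2.INTER_CUBIC))
a=cv2.imread('pics/s9.png',0);b=cv2.imread('pics/s10.png',0);c=cv2.imread('pics/s8.png',0)
for n,q in (('8',c),('10',b)):
    r=cv2.matchTemplate(q[280:420,0:110],a[305:385,10:52],cv2.TM_CCOEFF_NORMED);_,m,_,l=cv2.minMaxLoc(r);print(n,m,(l[0]-10)/5,(l[1]-25)/5)
f=lambda p:cv2.convertScaleAbs(cv2.resize(cv2.imread(p)[200:320,240:320],None,fx=5,fy=5,interpolation=cv2.INTER_CUBIC),alpha=2.5)
g=lambda p:cv2.resize(cv2.imread(p)[280:420,0:140],(400,400))
cv2.imwrite('pics/cmp2.png',cv2.hconcat([f('pics/w10.png'),cv2.copyMakeBorder(g('pics/s10.png'),0,200,0,0,cv2.BORDER_CONSTANT)]))
E
```

```text
yaz -44.83172733704804 M [ 0.866 -1.181  0.613] F [4.8 2.5 1.8] [ 0.655  -0.0277  0.1308] 0.24264337208826078
[ 0.65502641 -0.02772368  0.13083653] 11.1 [0.7059567  0.02293276 0.27844914]
8 0.9204432368278503 0.4 1.6
10 0.9963124990463257 0.0 0.0
```

View pics/cmp2.png

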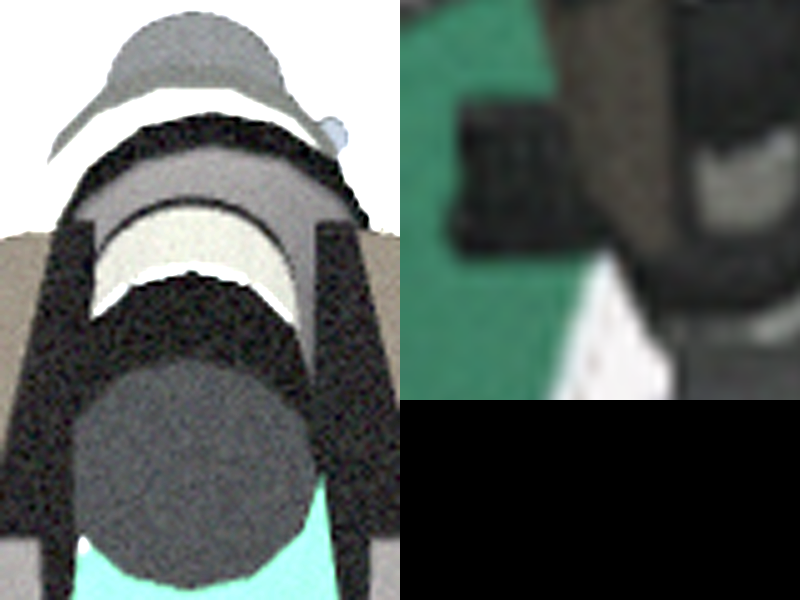

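The blade did not move at all (0 px) while Mz rose to 0.61, so it is at the closed stop. The hand has been levered 1.5 mm off the cap's centre, though, so I'll ease back a few degrees to relax it while keeping the grip.

```bash
python3 -m handwheel '[[[0,0,-2],[0,0,0],-1],[[0,0,-2],[0,0,0],-1],[[0,0,0],[0,0,0],-1],[[0,0,0],[0,0,0],-1],[[0,0,0],[0,0,0],-1]]'>/dev/null; python3 st.py
python3 cap.py w11
python3 - <<'E'
from cell import capture
import cv2
im,d=capture('scene');cv2.imwrite('pics/s11.png',cv2.resize(im[165:285,220:360,::-1],(700,600),interpolation=cv2.INTER_CUBIC))
a=cv2.imread('pics/s9.png',0);b=cv2.imread('pics/s11.png',0)
r=cv2.matchTemplate(b[280:420,0:110],a[305:385,10:52],cv2.TM_CCOEFF_NORMED);_,m,_,l=cv2.minMaxLoc(r);print(m,(l[0]-10)/5,(l[1]-25)/5)
f=lambda p:cv2.convertScaleAbs(cv2.resize(cv2.imread(p)[200:320,240:320],None,fx=5,fy=5,interpolation=cv2.INTER_CUBIC),alpha=2.5)
cv2.imwrite('pics/cmp3.png',cv2.hconcat([f('pics/w11.png'),f('pics/w5.png')]))
E
```

```text
yaz -40.908591732351184 M [ 0.96  -0.694  0.281] F [2.3 4.3 6. ] [ 0.6542 -0.0279  0.1308] 0.23981765524712537
[ 0.65420799 -0.027901    0.13080522] 11.7 [0.70182083 0.02612792 0.27830556]
0.9969689846038818 0.0 0.0
```

View pics/cmp3.png

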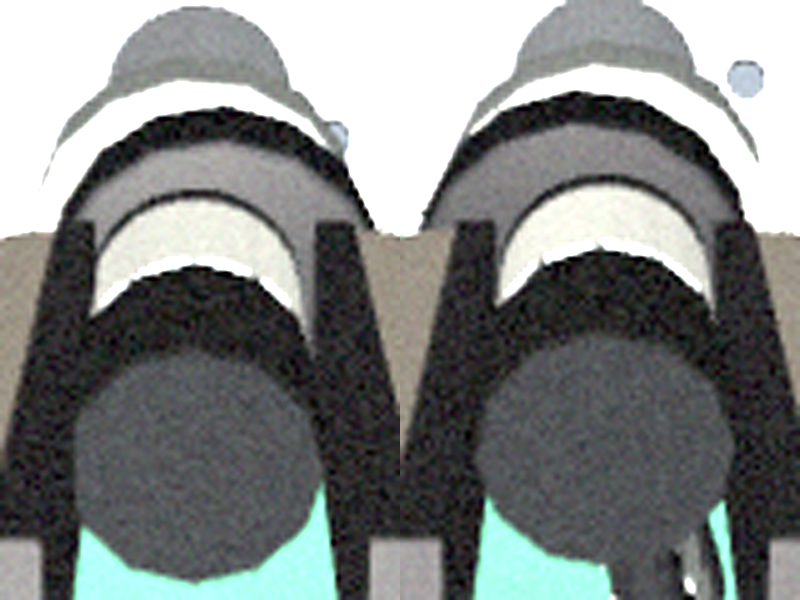

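View pics/s11.png

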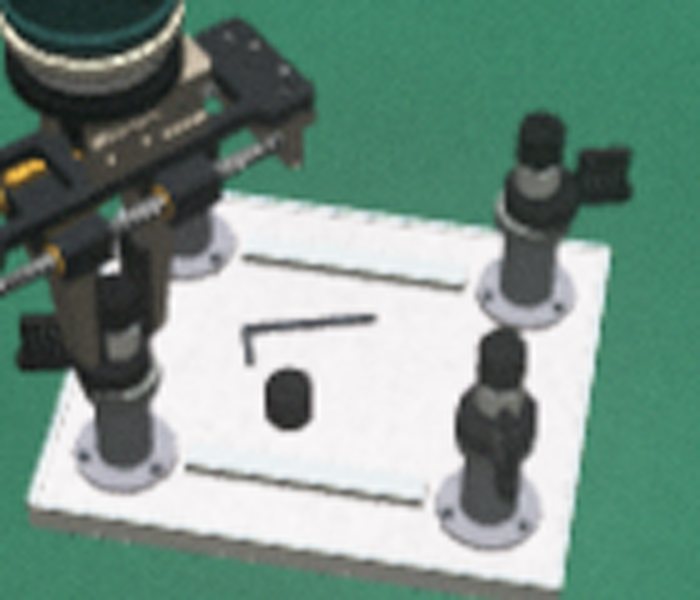

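The lever stayed put, and the ring is still a thin line at the rim, the same as in w5. I'll relax it a little more for an even grip and then hand in.

```bash
python3 -m handwheel '[[[0,0,-2],[0,0,0],-1],[[0,0,-1],[0,0,0],-1],[[0,0,0],[0,0,0],-1],[[0,0,0],[0,0,0],-1],[[0,0,0],[0,0,0],-1],[[0,0,0],[0,0,0],-1]]'>/dev/null; python3 st.py
python3 cap.py w12
python3 - <<'E'
from cell import capture
import cv2
im,d=capture('scene');cv2.imwrite('pics/s12.png',im[:,:,::-1]);b=cv2.cvtColor(cv2.resize(im[165:285,220:360,::-1],(700,600),interpolation=cv2.INTER_CUBIC),cv2.COLOR_BGR2GRAY)
a=cv2.imread('pics/s9.png',0)
r=cv2.matchTemplate(b[280:420,0:110],a[305:385,10:52],cv2.TM_CCOEFF_NORMED);_,m,_,l=cv2.minMaxLoc(r);print(m,(l[0]-10)/5,(l[1]-25)/5)
f=lambda p:cv2.convertScaleAbs(cv2.resize(cv2.imread(p)[200:320,240:320],None,fx=5,fy=5,interpolation=cv2.INTER_CUBIC),alpha=2.5)
cv2.imwrite('pics/cmp4.png',cv2.hconcat([f('pics/w12.png'),f('pics/w5.png')]))
E
```

```text
yaz -37.93798244631769 M [ 0.827 -0.424  0.108] F [0.5 3.  5.8] [ 0.6538 -0.0281  0.1308] 0.24457841722568302
[ 0.65379875 -0.02809378  0.1307576 ] 12.4 [0.69865982 0.02834135 0.27817344]
0.9954647421836853 0.0 0.0
```

View pics/cmp4.png

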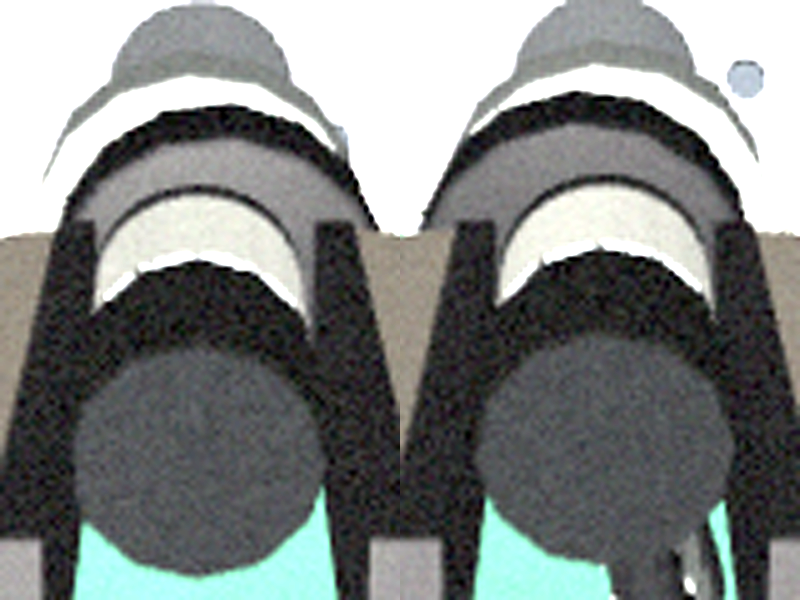

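View pics/s12.png

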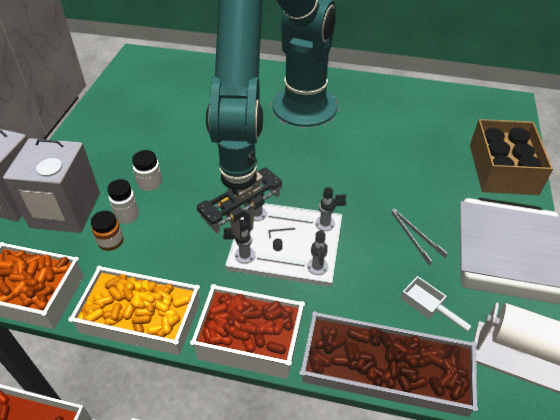

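The ring sits on the rim, the lever is unmoved at its stop, the grip is even at 22.5 mm, and the bystanders are in place. Handing in.

```bash
python3 - <<'E'
from cell import workorder
print(workorder.job_done())
E
python3 st.py
```

```text
the job is handed in; nothing more can be done
None
the job is handed in; nothing more can be done
```

The leg is pushed in to its ring mark, the cam lever is at its closed stop, and I handed the job in at about 12.4 s with the fingers still gripping the cap. No verdict was reported.

I gripped the cap from above and pushed it down 29.9 mm. I then turned the hand about 100° clockwise so that a finger swept the lever round, and eased back 7° to take the strain off.

**Last checks**
- **Leg:** the ring shows as a thin line on the collar's rim, as it did right after the push, and the cap did not slip in the fingers during the push.
- **Lever:** turning the hand 3° further moved the blade 0 px while the turning moment rose to 0.6 Nm, and the blade did not move when I eased back. I judged the stop from this, not from a measured lever angle. By the camera the blade swung from about -20° to about -73°, which fits a lever that started slightly closed.
- **Grip:** the jaws closed to 22.5 mm on the 23 mm cap. Contact force on the leg can't be read directly.
- **Bystanders:** the hex key, spare foot, jars, tongs and scoop look unmoved in the final scene picture.

**Disagreements**
- **Cap height:** the wrist-camera pair gave 0.166 m for the cap's top, while the scene and top cameras gave 0.171–0.175 m. I used about 0.171 m.
- **Hand position:** the hand was levered up to 1.5 mm off the cap's centre at the stop, and easing back brought it to within about 0.4 mm of where it gripped.

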